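# Clamp the injection practice block

### The job

Set up the injection practice block for the next trainee: take it out of the narrow tray and lay it pad side up on the bed of the bench clamp, lengthwise between the backstop and the moving jaw and centred on their width. Let go of it, then turn the clamp's ratchet knob clockwise until the block is held tight and the knob slips and clicks two or three times; then stop at once and let go. Leave the dish, the pot and the soap bottle alone.

Things in the scene. Friction and masses are not known exactly. Their poses are not given: they have to be found in the camera images.
- block_mid (a point): Centre (half-way up) of the loose practice block: a rigid block 60 long (its x) x 44 wide (its y) x 40 mm high, about 0.25 kg, lower half brick-brown, upper half a skin-coloured pad with a faint disc on top; z up through the pad. It starts pad up on the floor of the tray, lengthwise in it.
- block: The same practice block; origin at the centre of its underside, 20 mm below block_mid. The table between tray and clamp (at least 120 mm) is free to set it down on.
- tray: Fixed blue open tray, 160 (its x) x 60 (y) x 48 mm high, 5 mm walls and floor (inside 150 x 50 mm, floor 5 mm above the table). Origin at the centre of its underside. The block lies lengthwise in it with 3 mm to spare each side, its top 3 mm below the rims, so it can only be taken there by its two ends.
- clamp: Bench clamp fixed to the table; origin at the centre of its underside. Base plate 190 (x) x 90 (y) x 12 mm, its top is the bed. Along its x: backstop -90 to -70 mm, free bed, moving jaw, gear housing 35 to 90 mm; backstop and jaw 60 mm wide, all to 48 mm above the table. The bed is open at both y sides; between the block's ends and the jaws there is no room for fingers.
- stop_face (a point): Middle of the backstop's gripping face, at x = -70, y = 0, z = 32 mm of the clamp. The clamped block ends with one end face against it.
- jaw_face (a point): Middle of the moving jaw's gripping face; the jaw is 60 wide, 36 high, 18 mm thick (behind the face, to clamp +x). Turning the knob clockwise moves it along the clamp's -x towards the backstop. At the start the opening is 72 to 80 mm, so the 60 mm block has 12 to 20 mm of play.
- jaw: The moving jaw; origin at the lower edge of its gripping face, mid-width.
- knob_grip (a point): Centre of the knob's grip bar, on its vertical axis (clamp x = 62.5, y = 0), 73 mm above the table. Bar 42 long (x of this point) x 12 wide (y, the way to pinch it), 59 to 87 mm above the table, on a 48 mm disc. Clockwise from above closes the jaw 8 mm per rad: 1.5 to 2.5 rad to reach the block, so the bar is taken more than once; it stays where it is left.
- ratchet (a joint): How far the knob has slipped, rad: 0 at the start, near 0 while the knob drives the jaw (under 0.06 N m), grows when, the block held tight, it slips clockwise at 0.16 N m and the knob turns on while the jaw stands still. Slip is smooth; one click is 0.26 rad (15 degrees). Tightened: 0.3 to 1.3 rad; beyond 1.3 (five clicks) is overdone.
- dish: Loose steel bowl, 110 mm across, 45 mm high, a bystander; origin at the centre of its underside.
- pot: Loose steel cup, 66 mm across, 60 mm high, a bystander; origin at the centre of its underside.
- soap: Loose clear bottle, 64 mm across, 160 mm high, a bystander; origin at the centre of its underside.
There are look-alikes about, which are no part of the job. What is shaped like the clamp but blue, green or yellow is not meant.

How it is judged (in metres and radians):
On the way, in this order (a step that is already met when the one before it is completed fails the run):
1. the block lies pad up on the clamp's bed, lengthwise between backstop and jaw, let go, with the ratchet not yet slipped (y of block_mid in the frame of clamp between -0.015 and 0.015 m and z of block_mid in the frame of clamp between 0.027 and 0.038 m and angle between block_mid's own z axis and vertical below 0.1 rad and contact force between the fingers and block below 0.2 N and x of block_mid in the frame of clamp between -0.0445 and 0.005 m and angle between the x axis of block_mid and the x axis of clamp, either way round below 0.25 rad and value of joint ratchet below 0.15 rad), for 0.2 s.
2. the block is held tight (over 2 N) between jaw and backstop and the ratchet has slipped by more than 0.3 rad (y of block_mid in the frame of clamp between -0.015 and 0.015 m and z of block_mid in the frame of clamp between 0.027 and 0.038 m and angle between block_mid's own z axis and vertical below 0.1 rad and angle between the x axis of block_mid and the x axis of clamp, either way round below 0.09 rad and x of jaw_face in the frame of clamp below -0.0085 m and x of block_mid in the frame of clamp between -0.0445 and -0.0355 m and value of joint ratchet above 0.3 rad and contact force between jaw and block above 2 N), for 0.1 s.
At the end, for the whole second after the job is handed in: Block pad up on the bed (tilt < 0.1 rad), square within 0.09 rad, centred across the jaws within 15 mm, its end within 4.5 mm of the backstop, the jaw closed on it (opening under 61.5 mm); the ratchet slipped 0.3 to 1.3 rad in all; block let go and at rest (y of block_mid in the frame of clamp between -0.015 and 0.015 m and z of block_mid in the frame of clamp between 0.027 and 0.038 m and angle between block_mid's own z axis and vertical below 0.1 rad and angle between the x axis of block_mid and the x axis of clamp, either way round below 0.09 rad and x of jaw_face in the frame of clamp below -0.0085 m and x of block_mid in the frame of clamp between -0.0445 and -0.0355 m and contact force between the fingers and block below 0.2 N and value of joint ratchet between 0.3 and 1.3 rad and linear speed of block below 0.01 m/s and contact force between the fingers and jaw below 0.2 N); the robot touches nothing.
It fails at once if the ratchet is slipped by more than 1.3 rad (overdone) (value of joint ratchet above 1.3 rad).
It fails at once if the dish is moved by more than 25 mm (distance of dish from where it was at the start of the episode above 0.025 m).
It fails at once if the pot is moved by more than 25 mm (distance of pot from where it was at the start of the episode above 0.025 m).
It fails at once if the soap is moved by more than 25 mm (distance of soap from where it was at the start of the episode above 0.025 m).
It also fails if it takes over 70 s, if anything falls off the work surface, if the arm or the gripper's body presses on something with over 40 N, if the wrist force passes 120 N, or if a joint passes its speed limit or range.

### The arm

A 6-joint arm with a two-finger parallel gripper is mounted at the origin on the work surface. World frame = base frame: x ahead of the robot, y to its left, z up, the work surface at z = 0. Lengths are in mm, angles in rad, forces in N, time in s.
With the tool pointing down it reaches from about 375 to 975 mm from the base axis. Payload 3.8 kg.
Tool frame: the origin (TCP) lies midway between the tips of the shut fingers; the grasp point (between the pads) lies 19 mm behind it; z points along the fingers, y is the line along which they close (so a half turn about z gives the same grasp; the last joint's range is limited). The gripper opens to 88 mm and grips with 3 to 60 N. Pads are 18 mm wide; open, the fingers measure 123 mm over their backs; the gripper's body (75 mm by 187 mm) begins 45 mm behind the grasp point.
Start: joints at [1.238, 0.264, 1.604, -0, 1.274, -0.037], TCP at [196.764, 645.68, 238.706] pointing down, gripper open.
Joint ranges: [-2.63, 2.63], [-0.94, 2.18], [0.31, 2.57], [-1.31, 4.45], [0, 2.66], [-2.55, 2.55]. Speed limits (rad/s): [2.57, 2.57, 3.14, 3.14, 3.14, 3.14].

### API

Orientations are given as a rotation vector (axis times angle).
In Python, from plant import sensors, imaging, robot gives the robot as it stands.
- The arm moves only by the tool play_rows, never from a script. Its argument "rows" is a list of rows, each an object with "gripper": the gripper's target within -1 to 1 (fully open at 1, half-way at 0, shut at -1); "travel": the shift along the tool's x, y, z in cm, a list of three; "turn": the turn, a rotation vector about the tool's x, y, z in rad, a list of three. In form: [{"gripper": gripper, "travel": [tx, ty, tz], "turn": [wx, wy, wz]}, ...]. A call has 1 to 20 rows; each row shifts and turns the commanded pose from where the row before left it, along the tool's axes as they then stand; what a row does not reach is not made up. A row lasts 1/10 s, in which the tool goes at most 50 mm and 8.59 degrees, less where a joint would pass 70% of its speed; a pose out of reach is approached as far as the arm can. A call is refused whole if a number of a shift passes 5 or a number of a turn 0.15, either way. A call with a gripper value outside its range is refused whole. The fingers move at their own pace and stop on an object; "newtons" is the grip in N (left out, the last holds). Time passes only in rows, so rows that do not move let the fingers close. It gives the time, the measured TCP pose, the force, the opening and the grip force at its end, in the units of the state.
- sensors.get_obs(): the state, without advancing time (a new reading comes with each control period).
- imaging.read_camera(name): name is "scene" or "top" or "wrist"; returns a dict with "frame" (420x560x3 uint8, blue, green, red), "z_map" (420x560 float32, mm along the optical axis (not along the pixel's ray), 0 where there is no reading), "fx", "fy", "cx", "cy" (pixels), "R" (3x3) and "t" (3): a world point X has camera coordinates R X + t; the wrist camera has in their place "hand_eye" (4x4, takes a point from camera to tool coordinates, whose origin is the TCP and whose axes are the flange's). Camera axes: x right, y down, z forward; pixel columns grow to the right and rows downward; lengths in mm; the calibration is good to about 2 mm. A picture is of the moment at which its call begins: read the wrist's pose just before it.
- robot.finish_job(): hands the job in; it is judged then, once.
The state is a dict: "t": time; "q": joint angles; "joint_velocities": joint speeds; "joint_torque": joint torques, N m; "tcp_pos": TCP position; "tcp_rot": TCP orientation; "force": force on the tool from outside, world axes, zero at the start; "torque": the same for the moment, N m; "finger_gap": opening from 0.0 (shut) to 1.0 (fully open); "grasp_force": force on a finger pad.
Only numpy, scipy, OpenCV 4.12 (cv2) and the standard library are available. Lean on these libraries where they do the work, as an engineer would, in place of code of your own. Each camera call takes 0.05 s, during which the arm holds its last target. There are 200 camera calls.

## Working session

There is one attempt and no reset: what is moved stays moved. The work goes in short steps, Python scripts to look and compute and a tool call to move; the robot and the scene stay as the last step left them, time stands still between calls to the robot, and variables do not carry over. Pictures are saved under pics/ and viewed, at most 10 in all, crops included, and the job is handed in when it is done.

Besides the shell and the picture viewer there is one more tool, called as name([rows], argument=value, ...), one row to a line, values as JSON. play_rows: Moves the arm, as the interface text tells. Its arguments: {"type":"object","properties":{"rows":{"type":"array","items":{"type":"object","properties":{"gripper":{"type":"number"},"travel":{"type":"array","items":{"type":"number"}},"turn":{"type":"array","items":{"type":"number"}}}}},"newtons":{"type":"number"}},"required":["rows"]}

```bash
mkdir -p pics
cat > h.py <<'E'
import numpy as np, cv2, pickle
from plant import sensors, imaging, robot
from scipy.spatial.transform import Rotation as Ro
def snap(n,f):
    o=sensors.get_obs(); c=imaging.read_camera(n); c['obs']=o
    pickle.dump(c,open(f'pics/{f}.pkl','wb')); cv2.imwrite(f'pics/{f}.png',c['frame']); return c
def load(f): return pickle.load(open(f'pics/{f}.pkl','rb'))
def cloud(c):
    z=c['z_map'].astype(float); v,u=np.mgrid[:z.shape[0],:z.shape[1]]
    P=np.stack([(u-c['cx'])/c['fx']*z,(v-c['cy'])/c['fy']*z,z],-1)
    if 'hand_eye' in c:
        H=np.array(c['hand_eye']); P=P@H[:3,:3].T+H[:3,3]
        o=c['obs']; return P@Ro.from_rotvec(o['tcp_rot']).as_matrix().T+np.array(o['tcp_pos'])
    return (P-np.array(c['t']))@np.array(c['R'])
E
python3 - <<'E'
from h import *
c=snap('top','top0'); s=snap('scene','sc0')
cv2.imwrite('pics/both.png',cv2.resize(np.hstack([c['frame'],s['frame']]),(800,300)))
o=sensors.get_obs(); print(o)
E
```

```text
{'t': 0.1, 'q': array([ 1.23811749e+00,  2.64685548e-01,  1.60519317e+00, -1.96147493e-05,
        1.27371481e+00, -3.68839408e-02]), 'joint_velocities': array([ 0.00057573, -0.00202469, -0.00216271, -0.00133429, -0.00219805,
       -0.00071847]), 'joint_torque': array([-1.49821739e-03, -5.03623545e+01, -3.58071363e+01,  7.31056673e-02,
        2.34367722e-02, -4.04845923e-05]), 'tcp_pos': array([196.55540561, 645.09321973, 237.5312062 ]), 'tcp_rot': array([-4.62880890e-01, -3.10695062e+00,  3.09453033e-03]), 'force': array([-0.18579858, -1.01539118, -0.52966596]), 'torque': array([ 0.0349546 , -0.01108813,  0.01072302]), 'grasp_force': 0.0, 'finger_gap': 1.0003719016231654}
```

View pics/top0.png

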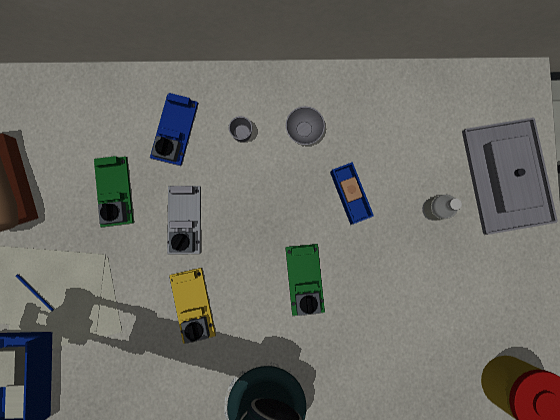

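The top view shows the tray with the block at (351,193) and the grey clamp at (184,220), its knob at about (180,242). The blue, green and yellow clamps are look-alikes.

Run:
```python
from h import *
c=load('top0'); P=cloud(c)
for u,v in [(184,220),(180,242),(351,193),(180,192),(265,400),(441,207),(305,127),(241,129)]: print((u,v),P[v,u].round(0))
f=c['frame']
def rect(m,n):
    Q=P[m][:,:2].astype(np.float32); r=cv2.minAreaRect(Q); print(n,m.sum(),r, Q.mean(0), np.median(P[m][:,2]))
def reg(u0,u1,v0,v1):
    m=np.zeros(f.shape[:2],bool); m[v0:v1,u0:u1]=1; return m
z=P[...,2]
m=reg(160,207,178,262); rect(m&(z>6)&(c['z_map']>0),'clamp'); rect(m&(z>65)&(z<95),'bar')
rect(m&(z>35)&(z<55),'tops')
m2=reg(322,380,155,230); rect(m2&(z>20),'tray')
b=f.astype(int); mm=m2&(b[...,2]>b[...,0]+30); rect(mm,'block')
a=cv2.resize(f[178:262,160:207],None,fx=7,fy=7,interpolation=cv2.INTER_CUBIC)
d=cv2.resize(f[150:234,322:380],None,fx=7,fy=7,interpolation=cv2.INTER_CUBIC)
cv2.imwrite('pics/crop1.png',np.hstack([a,d]))
```

```text
(184, 220) [509. 222.   9.]
(180, 242) [447. 217.  81.]
(351, 193) [ 573. -241.   46.]
(180, 192) [583. 224.  48.]
(265, 400) [100.  -3. 246.]
(441, 207) [ 524. -460.  116.]
(305, 127) [ 770. -122.    6.]
(241, 129) [767.  61.   5.]
clamp 2200 ((520.0337524414062, 222.44366455078125), (90.6720962524414, 210.062255859375), 89.01060485839844) [509.2354  219.08932] 14.514126087260372
bar 99 ((448.0737609863281, 222.99942016601562), (12.260936737060547, 41.44541931152344), 60.3164176940918) [447.85828 221.74191] 84.97860369621522
tops 618 ((510.2915344238281, 222.7467498779297), (64.19090270996094, 179.73257446289062), 89.80107116699219) [502.19257 220.14273] 47.15960892873265
tray 892 ((537.3385620117188, -141.19113159179688), (159.85508728027344, 280.4305419921875), 19.227691650390625) [ 574.4992  -237.65184] 44.821758135944705
block 341 ((527.5270385742188, -139.2509765625), (61.747127532958984, 284.25714111328125), 28.65488052368164) [ 582.3741 -239.94  ] 44.44655396446115
```

View pics/crop1.png

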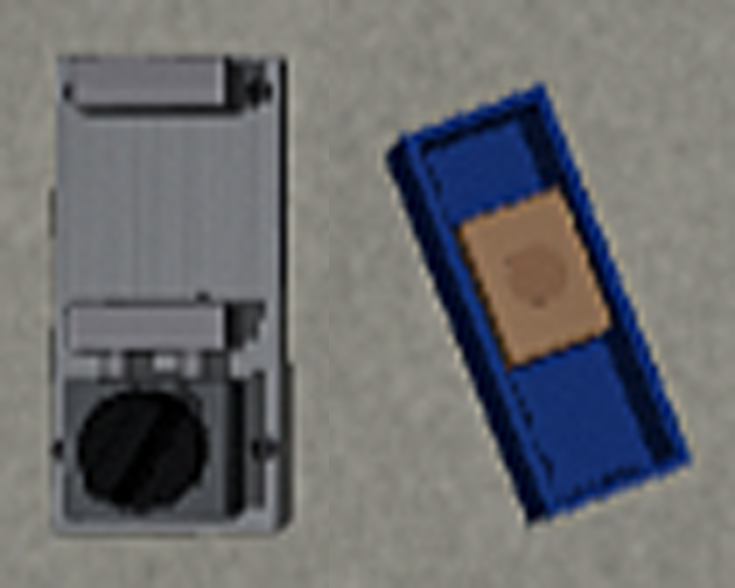

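The bar runs from lower left to upper right, at about −33° from world x. The block's long axis is at about 22°, and it sits nearer the upper tray end. The clamp's +x points along world −x. I'm moving above the tray.

play_rows([
  {"gripper": 0.6,"travel": [-1.5,-1.8,0],"turn": [0,0,0]},
  {"gripper": 0.6,"travel": [-3.1,-3.68,0],"turn": [0,0,0]},
  {"gripper": 0.6,"travel": [-3.1,-3.68,0],"turn": [0,0,0]},
  {"gripper": 0.6,"travel": [-3.1,-3.68,0],"turn": [0,0,0]},
  {"gripper": 0.6,"travel": [-3.1,-3.68,0],"turn": [0,0,0]},
  {"gripper": 0.6,"travel": [-3.1,-3.68,0],"turn": [0,0,0]},
  {"gripper": 0.6,"travel": [-3.1,-3.68,0],"turn": [0,0,0]},
  {"gripper": 0.6,"travel": [-3.1,-3.68,0],"turn": [0,0,0]},
  {"gripper": 0.6,"travel": [-3.1,-3.68,0],"turn": [0,0,0]},
  {"gripper": 0.6,"travel": [-3.1,-3.68,0],"turn": [0,0,0]},
  {"gripper": 0.6,"travel": [-3.1,-3.68,0],"turn": [0,0,0]},
  {"gripper": 0.6,"travel": [-3.1,-3.68,0],"turn": [0,0,0]},
  {"gripper": 0.6,"travel": [-3.1,-3.68,0],"turn": [0,0,0]},
  {"gripper": 0.6,"travel": [-3.1,-3.68,0],"turn": [0,0,0]},
  {"gripper": 0.6,"travel": [-3.1,-3.68,0],"turn": [0,0,0]},
  {"gripper": 0.6,"travel": [-3.1,-3.68,0],"turn": [0,0,0]},
  {"gripper": 0.6,"travel": [-3.1,-3.68,0],"turn": [0,0,0]},
  {"gripper": 0.6,"travel": [-3.1,-3.68,0],"turn": [0,0,0]},
  {"gripper": 0.6,"travel": [-3.1,-3.68,0],"turn": [0,0,0]},
  {"gripper": 0.6,"travel": [-3.1,-3.68,0],"turn": [0,0,0]},
])

```text
t: 2.1
tcp_pos: [565.6, -218.4, 238.1]
tcp_rot: [-0.464, -3.106, -0.001]
force: [0.6, -0.1, 0.4]
finger_gap: 0.804
grasp_force: 0.0
```

play_rows([
  {"gripper": 0.6,"travel": [-1.5,-1.8,0],"turn": [0,0,0]},
  {"gripper": 0.6,"travel": [0,0,0],"turn": [0,0,0.14]},
  {"gripper": 0.6,"travel": [0,0,0],"turn": [0,0,0.14]},
  {"gripper": 0.6,"travel": [0,0,0],"turn": [0,0,0.14]},
  {"gripper": 0.6,"travel": [0,0,0],"turn": [0,0,0.14]},
  {"gripper": 0.6,"travel": [0,0,0],"turn": [0,0,0.14]},
  {"gripper": 0.6,"travel": [0,0,0],"turn": [0,0,0.14]},
  {"gripper": 0.6,"travel": [0,0,0],"turn": [0,0,0.05]},
  {"gripper": 0.6,"travel": [0,0,0],"turn": [0,0,0]},
  {"gripper": 0.6,"travel": [0,0,0],"turn": [0,0,0]},
])

```text
t: 3.1
tcp_pos: [574.3, -237.9, 238.3]
tcp_rot: [-1.753, -2.606, 0.0]
force: [0.1, -0.5, 0.0]
finger_gap: 0.8
grasp_force: 0.0
```

```bash
cat >> h.py <<'E'
def toolax():
    o=sensors.get_obs(); M=Ro.from_rotvec(o['tcp_rot']).as_matrix()
    print('t',round(o['t'],2),'tcp',o['tcp_pos'].round(1),'yang',np.degrees(np.arctan2(M[1,1],M[0,1])).round(1),'tilt',M[2].round(3),'q',o['q'].round(2),'gap',round(o['finger_gap']*88,1),'gf',o['grasp_force'],'F',o['force'].round(1),'T',o['torque'].round(2)); return o,M
def need(p,yang=None):
    o,M=toolax(); d=M.T@(np.array(p)-o['tcp_pos']); print('travel cm',(d/10).round(2))
    if yang is not None:
        a=np.degrees(np.arctan2(M[1,1],M[0,1])); print('turn z',np.radians((a-yang+90)%180-90).round(3))
E
python3 - <<'E'
from h import *
toolax(); c=snap('wrist','w1'); P=cloud(c); f=c['frame'].astype(int)
m=(f[...,2]>f[...,0]+25)&(P[...,2]>35)&(P[...,2]<55)&(c['z_map']>0)
n,l,s,ce=cv2.connectedComponentsWithStats(m.astype(np.uint8)); k=1+s[1:,4].argmax(); m=l==k
print(s[k],cv2.minAreaRect(P[m][:,:2].astype(np.float32)),np.median(P[m][:,2]))
E
```

```text
t 3.1 tcp [ 574.3 -237.9  238.3] yang 22.1 tilt [ 0.001 -0.001 -1.   ] q [-0.43  0.16  1.72 -0.    1.25 -0.82] gap 70.4 gf 0.0 F [ 0.1 -0.5  0. ] T [-0.    0.03 -0.04]
[ 263  171   55   42 2086] ((585.162841796875, -242.52769470214844), (59.244476318359375, 43.69164276123047), 19.262990951538086) 45.541001751008935
```

View pics/w1.png

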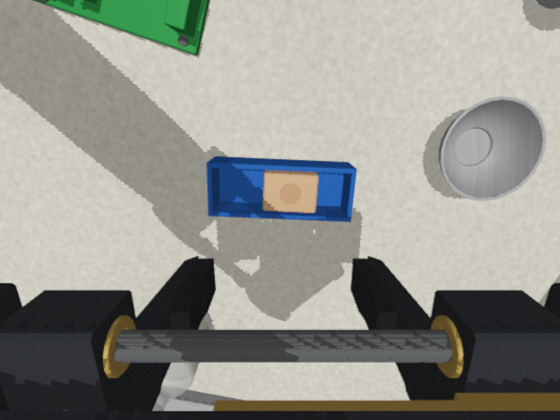

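The wrist view shows the block at (290,192) in the tray, 59×44 mm and at about 19°. The near end gap is about 28 mm, so the partly open gripper fits.

Run:
```python
from h import *
c=load('w1'); P=cloud(c); f=c['frame'].astype(int)
# tray long direction and end walls from blue rim
m=(f[...,0]>f[...,2]+40)&(P[...,2]>40)&(P[...,2]<55)
n,l,s,ce=cv2.connectedComponentsWithStats(m.astype(np.uint8)); k=1+s[1:,4].argmax()
print(cv2.minAreaRect(P[l==k][:,:2].astype(np.float32)))
need([584,-242,75],20)
```

```text
((575.34326171875, -245.30191040039062), (159.746337890625, 60.213218688964844), 19.671112060546875)
t 3.15 tcp [ 574.4 -237.9  238.4] yang 22.1 tilt [ 0. -0. -1.] q [-0.43  0.16  1.72 -0.    1.25 -0.82] gap 70.2 gf 0.0 F [ 0.3 -0.2 -0.1] T [-0.05  0.07  0.03]
travel cm [-0.75  0.74 16.34]
turn z 0.037
```

play_rows([
  {"gripper": 0.6,"travel": [-0.82,0.82,3],"turn": [0,0,0.043]},
  {"gripper": 0.6,"travel": [0,0,4],"turn": [0,0,0]},
  {"gripper": 0.6,"travel": [0,0,4],"turn": [0,0,0]},
  {"gripper": 0.6,"travel": [0,0,4],"turn": [0,0,0]},
  {"gripper": 0.6,"travel": [0,0,3],"turn": [0,0,0]},
  {"gripper": 0.6,"travel": [0,0,1.5],"turn": [0,0,0]},
  {"gripper": 0.6,"travel": [0,0,1],"turn": [0,0,0]},
  {"gripper": 0.6,"travel": [0,0,1],"turn": [0,0,0]},
  {"gripper": 0.6,"travel": [0,0,0.9],"turn": [0,0,0]},
  {"gripper": 0.6,"travel": [0,0,0],"turn": [0,0,0]},
  {"gripper": 0.6,"travel": [0,0,0],"turn": [0,0,0]},
])

```text
t: 4.25
tcp_pos: [585.8, -242.8, 15.5]
tcp_rot: [1.81, 2.566, 0.0]
force: [-0.2, -0.5, -0.6]
finger_gap: 0.798
grasp_force: 0.0
```

play_rows([
  {"gripper": -0.2,"travel": [0,0,0],"turn": [0,0,0]},
  {"gripper": -0.2,"travel": [0,0,0],"turn": [0,0,0]},
  {"gripper": -0.2,"travel": [0,0,0],"turn": [0,0,0]},
  {"gripper": -0.2,"travel": [0,0,0],"turn": [0,0,0]},
  {"gripper": -0.2,"travel": [0,0,0],"turn": [0,0,0]},
  {"gripper": -0.2,"travel": [0,0,0],"turn": [0,0,0]},
], newtons=20)

```text
t: 4.85
tcp_pos: [585.8, -242.9, 15.7]
tcp_rot: [1.81, 2.566, 0.0]
force: [-2.6, -0.2, 5.6]
finger_gap: 0.682
grasp_force: 20.0
```

Run:
```python
from h import *
toolax(); need([545,-20,90],0)
```

```text
t 4.85 tcp [ 585.8 -242.9   15.7] yang 19.6 tilt [-0.001  0.001 -1.   ] q [-0.43  0.4   1.87 -0.    0.87 -0.77] gap 60.0 gf 19.997996154706925 F [-2.6 -0.2  5.6] T [-0.17  0.34  0.04]
t 4.85 tcp [ 585.8 -242.9   15.7] yang 19.6 tilt [-0.001  0.001 -1.   ] q [-0.43  0.4   1.87 -0.    0.87 -0.77] gap 60.0 gf 19.997996154706925 F [-2.6 -0.2  5.6] T [-0.17  0.34  0.04]
travel cm [22.36  3.64 -7.45]
turn z 0.342
```

play_rows([
  {"gripper": -0.2,"travel": [0,0,-1.5],"turn": [0,0,0]},
  {"gripper": -0.2,"travel": [0,0,-3],"turn": [0,0,0]},
  {"gripper": -0.2,"travel": [0,0,-3],"turn": [0,0,0]},
  {"gripper": -0.2,"travel": [1,0.2,-1],"turn": [0,0,0]},
  {"gripper": -0.2,"travel": [3,0.5,0],"turn": [0,0,0]},
  {"gripper": -0.2,"travel": [3.5,0.55,0],"turn": [0,0,0]},
  {"gripper": -0.2,"travel": [3.5,0.55,0],"turn": [0,0,0]},
  {"gripper": -0.2,"travel": [3.5,0.55,0],"turn": [0,0,0]},
  {"gripper": -0.2,"travel": [3.5,0.55,0],"turn": [0,0,0]},
  {"gripper": -0.2,"travel": [3,0.5,0],"turn": [0,0,0]},
  {"gripper": -0.2,"travel": [1.4,0.3,0],"turn": [0,0,0]},
  {"gripper": -0.2,"travel": [0,0,0],"turn": [0,0,0.114]},
  {"gripper": -0.2,"travel": [0,0,0],"turn": [0,0,0.114]},
  {"gripper": -0.2,"travel": [0,0,0],"turn": [0,0,0.114]},
  {"gripper": -0.2,"travel": [0,0,3],"turn": [0,0,0]},
  {"gripper": -0.2,"travel": [0,0,3],"turn": [0,0,0]},
  {"gripper": -0.2,"travel": [0,0,1.5],"turn": [0,0,0]},
  {"gripper": -0.2,"travel": [0,0,0.6],"turn": [0,0,0]},
  {"gripper": -0.2,"travel": [0,0,0],"turn": [0,0,0]},
])

```text
t: 6.75
tcp_pos: [544.3, -19.1, 17.9]
tcp_rot: [-2.22, -2.22, 0.002]
force: [1.1, 0.2, -2.1]
finger_gap: 0.682
grasp_force: 20.0
```

Run:
```python
from h import *
toolax()
```

```text
t 6.75 tcp [544.3 -19.1  17.9] yang -0.0 tilt [ 0.    -0.002 -1.   ] q [-0.08  0.26  2.06 -0.    0.82 -0.08] gap 60.0 gf 19.997802735306323 F [ 1.1  0.2 -2.1] T [-0.05  0.12 -0.05]
```

play_rows([
  {"gripper": -0.2,"travel": [0,0,0.35],"turn": [0,0,0]},
  {"gripper": -0.2,"travel": [0,0,0.3],"turn": [0,0,0]},
  {"gripper": -0.2,"travel": [0,0,0.1],"turn": [0,0,0]},
  {"gripper": -0.2,"travel": [0,0,0],"turn": [0,0,0]},
])

```text
t: 7.15
tcp_pos: [545.3, -19.1, 11.6]
tcp_rot: [2.221, 2.221, 0.001]
force: [0.2, -0.5, -3.2]
finger_gap: 0.677
grasp_force: 20.0
```

play_rows([
  {"gripper": 0.7,"travel": [0,0,0],"turn": [0,0,0]},
  {"gripper": 0.7,"travel": [0,0,0],"turn": [0,0,0]},
  {"gripper": 0.7,"travel": [0,0,0],"turn": [0,0,0]},
  {"gripper": 0.7,"travel": [0,0,0],"turn": [0,0,0]},
  {"gripper": 0.7,"travel": [0,0,-3],"turn": [0,0,0]},
  {"gripper": 0.7,"travel": [0,0,-4],"turn": [0,0,0]},
  {"gripper": 0.7,"travel": [0,0,-4],"turn": [0,0,0]},
  {"gripper": 0.7,"travel": [0,0,-4],"turn": [0,0,0]},
  {"gripper": 0.7,"travel": [0,0,-4],"turn": [0,0,0]},
  {"gripper": 0.7,"travel": [0,0,-3],"turn": [0,0,0]},
  {"gripper": 0.7,"travel": [0,0,0],"turn": [0,0,0]},
  {"gripper": 0.7,"travel": [0,0,0],"turn": [0,0,0]},
])

```text
t: 8.35
tcp_pos: [545.4, -19.2, 232.0]
tcp_rot: [2.22, 2.22, 0.002]
force: [0.9, -0.4, -0.8]
finger_gap: 0.852
grasp_force: 0.0
```

Run:
```python
from h import *
toolax(); c=snap('wrist','w2'); P=cloud(c); f=c['frame'].astype(int)
for lo,hi in [(32,50)]:
    m=(f[...,2]>f[...,0]+25)&(P[...,2]>lo)&(P[...,2]<hi)&(c['z_map']>0)
    n,l,s,ce=cv2.connectedComponentsWithStats(m.astype(np.uint8)); k=1+s[1:,4].argmax(); m=l==k
    print(s[k],cv2.minAreaRect(P[m][:,:2].astype(np.float32)),np.median(P[m][:,2]))
```

```text
t 8.35 tcp [545.4 -19.2 232. ] yang -0.0 tilt [-0.     0.002 -1.   ] q [-0.08  0.02  1.89 -0.    1.23 -0.08] gap 75.0 gf 0.0 F [ 0.9 -0.4 -0.8] T [-0.04  0.11 -0.05]
[ 255  164   55   41 2178] ((545.73974609375, -18.2961368560791), (59.63243103027344, 44.3169059753418), 0.4825747609138489) 40.518131541028836
```

View pics/w2.png

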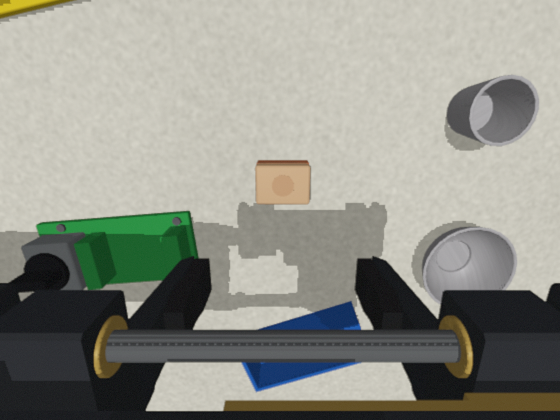

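The block stands pad up on the table at px (283,183), world (545.6,−18.5), aligned with x. I'll regrasp it by its sides.

play_rows([
  {"gripper": 0.7,"travel": [0.07,0,2],"turn": [0,0,-0.143]},
  {"gripper": 0.7,"travel": [0,0,2],"turn": [0,0,-0.143]},
  {"gripper": 0.7,"travel": [0,0,2],"turn": [0,0,-0.143]},
  {"gripper": 0.7,"travel": [0,0,2],"turn": [0,0,-0.143]},
  {"gripper": 0.7,"travel": [0,0,1],"turn": [0,0,-0.143]},
  {"gripper": 0.7,"travel": [0,0,1],"turn": [0,0,-0.143]},
  {"gripper": 0.7,"travel": [0,0,1],"turn": [0,0,-0.143]},
  {"gripper": 0.7,"travel": [0,0,1],"turn": [0,0,-0.143]},
  {"gripper": 0.7,"travel": [0,0,0],"turn": [0,0,-0.143]},
  {"gripper": 0.7,"travel": [0,0,0],"turn": [0,0,-0.143]},
  {"gripper": 0.7,"travel": [0,0,0],"turn": [0,0,-0.14]},
  {"gripper": 0.7,"travel": [0,0,2.5],"turn": [0,0,0]},
  {"gripper": 0.7,"travel": [0,0,2.5],"turn": [0,0,0]},
  {"gripper": 0.7,"travel": [0,0,2],"turn": [0,0,0]},
  {"gripper": 0.7,"travel": [0,0,1.5],"turn": [0,0,0]},
  {"gripper": 0.7,"travel": [0,0,1],"turn": [0,0,0]},
  {"gripper": 0.7,"travel": [0,0,0.3],"turn": [0,0,0]},
  {"gripper": 0.7,"travel": [0,0,0],"turn": [0,0,0]},
])

```text
t: 10.2
tcp_pos: [544.7, -18.4, 12.7]
tcp_rot: [-0.001, -3.141, -0.0]
force: [0.7, 0.3, 0.7]
finger_gap: 0.852
grasp_force: 0.0
```

play_rows([
  {"gripper": -0.6,"travel": [0,0,0],"turn": [0,0,0]},
  {"gripper": -0.6,"travel": [0,0,0],"turn": [0,0,0]},
  {"gripper": -0.6,"travel": [0,0,0],"turn": [0,0,0]},
  {"gripper": -0.6,"travel": [0,0,0],"turn": [0,0,0]},
  {"gripper": -0.6,"travel": [0,0,0],"turn": [0,0,0]},
  {"gripper": -0.6,"travel": [0,0,0],"turn": [0,0,0]},
  {"gripper": -0.6,"travel": [0,0,0],"turn": [0,0,0]},
  {"gripper": -0.6,"travel": [0,0,0],"turn": [0,0,0]},
], newtons=20)

```text
t: 11.0
tcp_pos: [545.4, -18.4, 13.8]
tcp_rot: [0.001, 3.141, -0.0]
force: [-1.6, 0.3, 5.0]
finger_gap: 0.494
grasp_force: 20.0
```

Run:
```python
from h import *
toolax()
```

```text
t 11.0 tcp [545.4 -18.4  13.8] yang 90.0 tilt [-0.001 -0.    -1.   ] q [-0.08  0.27  2.06  0.    0.81 -1.65] gap 43.4 gf 19.999182515311986 F [-1.6  0.3  5. ] T [ 0.1   0.21 -0.04]
```

Run:
```python
from h import *
c=load('top0'); P=cloud(c)
for n,v0,v1,u0,u1 in [('stop',187,194,168,194),('jaw',221,231,168,194),('knob',232,256,168,194)]:
    Q=P[v0:v1,u0:u1].reshape(-1,3); Q=Q[(Q[:,2]>44)&(Q[:,2]<52)] if n!='knob' else Q[(Q[:,2]>75)&(Q[:,2]<95)]
    print(n,len(Q),np.percentile(Q,[2,50,98],axis=0).round(1)[:,:2].tolist(), cv2.minAreaRect(Q[:,:2].astype(np.float32)))
```

```text
stop 147 [[580.1, 192.1], [588.5, 221.7], [596.9, 251.4]] ((588.421630859375, 221.5660400390625), (59.83357238769531, 16.933542251586914), 88.81729888916016)
jaw 136 [[487.6, 194.3], [495.9, 221.4], [504.3, 250.4]] ((496.1191711425781, 222.887939453125), (57.868953704833984, 16.52401351928711), 88.9998550415039)
knob 83 [[429.4, 209.8], [447.4, 223.4], [465.4, 235.2]] ((447.5835876464844, 223.0154571533203), (12.239237785339355, 40.30876541137695), 61.97787094116211)
```

play_rows([
  {"gripper": -0.6,"travel": [0,0,-2],"turn": [0,0,0]},
  {"gripper": -0.6,"travel": [0,0,-4],"turn": [0,0,0]},
  {"gripper": -0.6,"travel": [0,0,-4],"turn": [0,0,0]},
  {"gripper": -0.6,"travel": [0,0,-4],"turn": [0,0,0]},
  {"gripper": -0.6,"travel": [0,0,-4],"turn": [0,0,0]},
  {"gripper": -0.6,"travel": [0,2,-2],"turn": [0,0,0]},
  {"gripper": -0.6,"travel": [0,4,0],"turn": [0,0,0]},
  {"gripper": -0.6,"travel": [0,2,0],"turn": [0,0,0]},
  {"gripper": -0.6,"travel": [0,0,0],"turn": [0,0,0]},
  {"gripper": -0.6,"travel": [0,0,0],"turn": [0,0,0]},
])

```text
t: 12.0
tcp_pos: [544.2, 61.6, 212.0]
tcp_rot: [0.001, -3.139, 0.001]
force: [-0.5, -0.5, -3.0]
finger_gap: 0.499
grasp_force: 20.0
```

Run:
```python
from h import *
toolax(); c=snap('wrist','w3')
```

```text
t 12.0 tcp [544.2  61.6 212. ] yang 90.0 tilt [ 0.002 -0.001 -1.   ] q [ 0.07  0.04  1.91 -0.    1.19 -1.5 ] gap 43.9 gf 19.99874034896493 F [-0.5 -0.5 -3. ] T [ 0.01  0.01 -0.01]
```

View pics/w3.png

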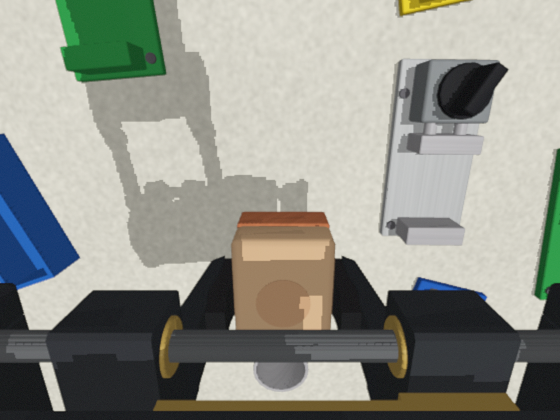

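The wrist view shows the held block, and the clamp with jaw top at (446,143), stop top at (432,232) and knob bar at (475,90). I'll refine the positions from this depth image.

Run:
```python
from h import *
c=load('w3'); P=cloud(c)
for n,v0,v1,u0,u1,lo,hi in [('stop',215,245,390,470,44,52),('jaw',130,156,400,490,44,52),('bar',60,125,420,515,78,95),('hous',60,125,400,500,40,54)]:
    Q=P[v0:v1,u0:u1].reshape(-1,3); Q=Q[(Q[:,2]>lo)&(Q[:,2]<hi)]
    print(n,len(Q),np.percentile(Q,[2,50,98],axis=0).round(1).tolist(), cv2.minAreaRect(Q[:,:2].astype(np.float32)))
need([539,222,110],90)
```

```text
stop 1046 [[582.0, 192.0, 45.1], [590.7, 220.7, 48.2], [600.8, 249.9, 49.7]] ((591.6166381835938, 221.47274780273438), (60.316829681396484, 19.888534545898438), 89.54183197021484)
jaw 1232 [[488.4, 192.8, 45.3], [497.2, 220.9, 48.8], [506.0, 250.7, 50.3]] ((497.1343078613281, 222.0539093017578), (60.49702072143555, 17.978673934936523), 89.98836517333984)
bar 1093 [[431.2, 209.0, 78.7], [449.3, 221.3, 86.8], [468.3, 234.6, 88.6]] ((449.6872253417969, 222.60986328125), (12.99887752532959, 42.10155487060547), 59.73652648925781)
hous 1886 [[423.2, 191.0, 41.4], [453.3, 201.5, 48.0], [476.6, 253.0, 50.0]] ((450.09283447265625, 222.604736328125), (64.20500946044922, 54.32509231567383), 89.9084701538086)
t 12.05 tcp [544.3  61.1 212.1] yang 90.0 tilt [ 0.002 -0.001 -1.   ] q [ 0.07  0.04  1.91 -0.    1.19 -1.5 ] gap 43.6 gf 19.998800181783736 F [-0.3  0.2 -3.2] T [ 0.04 -0.04  0.03]
travel cm [ 0.52 16.1  10.2 ]
turn z -0.0
```

play_rows([
  {"gripper": -0.6,"travel": [0.08,1.5,0],"turn": [0,0,0]},
  {"gripper": -0.6,"travel": [0,3,0],"turn": [0,0,0]},
  {"gripper": -0.6,"travel": [0,4,0],"turn": [0,0,0]},
  {"gripper": -0.6,"travel": [0,4,0],"turn": [0,0,0]},
  {"gripper": -0.6,"travel": [0,2.5,1],"turn": [0,0,0]},
  {"gripper": -0.6,"travel": [0,1.1,2],"turn": [0,0,0]},
  {"gripper": -0.6,"travel": [0,0,4],"turn": [0,0,0]},
  {"gripper": -0.6,"travel": [0,0,4],"turn": [0,0,0]},
  {"gripper": -0.6,"travel": [0,0,3],"turn": [0,0,0]},
  {"gripper": -0.6,"travel": [0,0,0],"turn": [0,0,0]},
  {"gripper": -0.6,"travel": [0,0,0],"turn": [0,0,0]},
])

```text
t: 13.15
tcp_pos: [544.1, 222.5, 72.9]
tcp_rot: [-0.002, -3.14, 0.001]
force: [0.8, 0.1, -2.1]
finger_gap: 0.498
grasp_force: 20.0
```

Run:
```python
from h import *
need([543.3,222.3,27],90)
```

```text
t 13.15 tcp [544.1 222.5  72.9] yang 89.9 tilt [ 0.002 -0.    -1.   ] q [ 0.35  0.26  1.94  0.    0.94 -1.22] gap 43.8 gf 19.99887873418629 F [ 0.8  0.1 -2.1] T [ 0.02 -0.05  0.01]
travel cm [ 0.07 -0.01  4.59]
turn z -0.001
```

play_rows([
  {"gripper": -0.6,"travel": [0.07,0,1],"turn": [0,0,0]},
  {"gripper": -0.6,"travel": [0,0,1],"turn": [0,0,0]},
  {"gripper": -0.6,"travel": [0,0,1],"turn": [0,0,0]},
  {"gripper": -0.6,"travel": [0,0,0.8],"turn": [0,0,0]},
  {"gripper": -0.6,"travel": [0,0,0.5],"turn": [0,0,0]},
  {"gripper": -0.6,"travel": [0,0,0.3],"turn": [0,0,0]},
  {"gripper": -0.6,"travel": [0,0,0],"turn": [0,0,0]},
  {"gripper": -0.6,"travel": [0,0,0],"turn": [0,0,0]},
])

```text
t: 13.95
tcp_pos: [543.9, 222.7, 27.4]
tcp_rot: [0.001, 3.141, 0.0]
force: [0.1, -0.8, -2.3]
finger_gap: 0.498
grasp_force: 20.0
```

Run:
```python
from h import *
toolax()
```

```text
t 13.95 tcp [543.9 222.7  27.4] yang 90.0 tilt [-0.  0. -1.] q [ 0.35  0.32  1.97 -0.    0.86 -1.22] gap 43.8 gf 19.998856612946838 F [ 0.1 -0.8 -2.3] T [-0.01  0.02  0.  ]
```

play_rows([
  {"gripper": -0.6,"travel": [0,0,0.15],"turn": [0,0,0]},
  {"gripper": -0.6,"travel": [0,0,0],"turn": [0,0,0]},
  {"gripper": 0.35,"travel": [0,0,0],"turn": [0,0,0]},
  {"gripper": 0.35,"travel": [0,0,0],"turn": [0,0,0]},
  {"gripper": 0.35,"travel": [0,0,0],"turn": [0,0,0]},
  {"gripper": 0.35,"travel": [0,0,0],"turn": [0,0,0]},
  {"gripper": 0.35,"travel": [0,0,-1],"turn": [0,0,0]},
  {"gripper": 0.35,"travel": [0,0,-2],"turn": [0,0,0]},
  {"gripper": 0.35,"travel": [0,0,-3],"turn": [0,0,0]},
  {"gripper": 0.35,"travel": [0,0,-4],"turn": [0,0,0]},
  {"gripper": 0.35,"travel": [0,0,-4],"turn": [0,0,0]},
  {"gripper": 0.35,"travel": [0,0,-4],"turn": [0,0,0]},
  {"gripper": 0.35,"travel": [0,0,-2],"turn": [0,0,0]},
  {"gripper": 0.35,"travel": [-2,0,0],"turn": [0,0,0]},
  {"gripper": 0.35,"travel": [0,0,0],"turn": [0,0,0]},
  {"gripper": 0.35,"travel": [0,0,0],"turn": [0,0,0]},
])

```text
t: 15.55
tcp_pos: [563.2, 222.4, 225.7]
tcp_rot: [-0.002, -3.141, 0.0]
force: [-1.1, 0.5, 0.3]
finger_gap: 0.672
grasp_force: 0.0
```

Run:
```python
from h import *
toolax(); c=snap('wrist','w4'); P=cloud(c); f=c['frame'].astype(int)
m=(f[...,2]>f[...,0]+25)&(P[...,2]>46)&(P[...,2]<60)&(c['z_map']>0)
n,l,s,ce=cv2.connectedComponentsWithStats(m.astype(np.uint8)); k=1+s[1:,4].argmax(); m=l==k
print('block',s[k],cv2.minAreaRect(P[m][:,:2].astype(np.float32)),np.median(P[m][:,2]))
m=(P[...,2]>78)&(P[...,2]<95)&(abs(P[...,0]-449)<30)&(abs(P[...,1]-222)<30)
r=cv2.minAreaRect(P[m][:,:2].astype(np.float32)); print('bar',m.sum(),r)
need([r[0][0],r[0][1],100],60)
```

```text
t 15.55 tcp [563.2 222.4 225.7] yang 89.9 tilt [ 0.001 -0.    -1.   ] q [ 0.33  0.14  1.77  0.    1.23 -1.23] gap 59.2 gf 0.0 F [-1.1  0.5  0.3] T [0.1  0.01 0.  ]
block [ 261  141   44   59 2459] ((544.1154174804688, 222.62843322753906), (43.639678955078125, 59.27701187133789), 89.83531188964844) 52.46751357273908
bar 819 ((449.7604675292969, 223.26104736328125), (12.06899642944336, 41.99629211425781), 59.697444915771484)
t 15.6 tcp [562.7 222.3 225.1] yang 89.9 tilt [ 0.002 -0.    -1.   ] q [ 0.34  0.14  1.77  0.    1.23 -1.23] gap 59.5 gf 0.0 F [ 0.3  0.6 -0.4] T [ 0.07  0.05 -0.01]
travel cm [11.27  0.09 12.53]
turn z 0.523
```

View pics/w4.png

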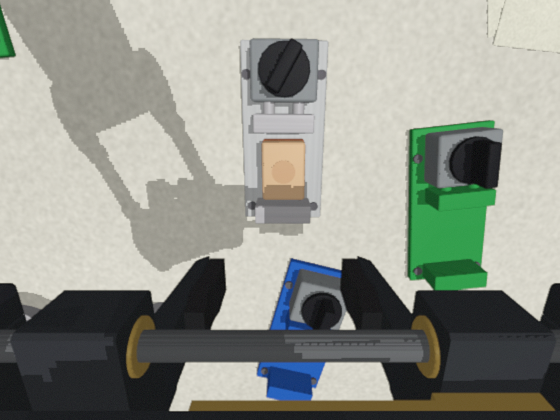

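The block lies pad up and square on the bed at (284,171), and the knob bar is at (286,68), 60° pinch. Next is the knob.

play_rows([
  {"gripper": -0.1,"travel": [2,0.07,0],"turn": [0,0,0]},
  {"gripper": -0.1,"travel": [4,0,0],"turn": [0,0,0]},
  {"gripper": -0.1,"travel": [3.5,0,0],"turn": [0,0,0]},
  {"gripper": -0.1,"travel": [1.78,0,0],"turn": [0,0,0]},
  {"gripper": -0.1,"travel": [0,0,1],"turn": [0,0,0.135]},
  {"gripper": -0.1,"travel": [0,0,2],"turn": [0,0,0.13]},
  {"gripper": -0.1,"travel": [0,0,3],"turn": [0,0,0.13]},
  {"gripper": -0.1,"travel": [0,0,3],"turn": [0,0,0.13]},
  {"gripper": -0.1,"travel": [0,0,2],"turn": [0,0,0]},
  {"gripper": -0.1,"travel": [0,0,0],"turn": [0,0,0]},
  {"gripper": -0.1,"travel": [0,0,0],"turn": [0,0,0]},
])

```text
t: 16.7
tcp_pos: [449.9, 223.1, 115.2]
tcp_rot: [-0.815, -3.032, 0.002]
force: [0.3, -0.6, 0.2]
finger_gap: 0.45
grasp_force: 0.0
```

Run:
```python
from h import *
need([449.6,223,64],59.8)
```

```text
t 16.7 tcp [449.9 223.1 115.2] yang 59.9 tilt [ 0.001 -0.002 -1.   ] q [ 0.41  0.05  2.09  0.    1.   -0.63] gap 39.6 gf 0.0 F [ 0.3 -0.6  0.2] T [-0.05  0.03 -0.01]
travel cm [ 0.02 -0.01  5.12]
turn z 0.002
```

play_rows([
  {"gripper": -0.1,"travel": [0,0,1.5],"turn": [0,0,0]},
  {"gripper": -0.1,"travel": [0,0,1.5],"turn": [0,0,0]},
  {"gripper": -0.1,"travel": [0,0,1.2],"turn": [0,0,0]},
  {"gripper": -0.1,"travel": [0,0,0.8],"turn": [0,0,0]},
  {"gripper": -0.1,"travel": [0,0,0],"turn": [0,0,0]},
  {"gripper": -1,"travel": [0,0,0],"turn": [0,0,0]},
  {"gripper": -1,"travel": [0,0,0],"turn": [0,0,0]},
  {"gripper": -1,"travel": [0,0,0],"turn": [0,0,0]},
  {"gripper": -1,"travel": [0,0,0],"turn": [0,0,0]},
  {"gripper": -1,"travel": [0,0,0],"turn": [0,0,0]},
  {"gripper": -1,"travel": [0,0,0],"turn": [0,0,0]},
  {"gripper": -1,"travel": [0,0,0],"turn": [0,0,0]},
], newtons=25)

```text
t: 17.9
tcp_pos: [450.7, 222.5, 66.3]
tcp_rot: [-0.816, -3.034, 0.003]
force: [-2.7, -4.3, 6.1]
finger_gap: 0.133
grasp_force: 25.0
```

Run:
```python
from h import *
toolax()
```

```text
t 17.9 tcp [450.7 222.5  66.3] yang 59.9 tilt [-0.    -0.002 -1.   ] q [ 0.41  0.12  2.13 -0.    0.9  -0.63] gap 11.7 gf 25.000686154235154 F [-2.7 -4.3  6.1] T [-0.78  0.37  0.01]
```

play_rows([
  {"gripper": -1,"travel": [0,0,0],"turn": [0,0,0.1]},
  {"gripper": -1,"travel": [0,0,0],"turn": [0,0,0.1]},
  {"gripper": -1,"travel": [0,0,0],"turn": [0,0,0.1]},
  {"gripper": -1,"travel": [0,0,0],"turn": [0,0,0.1]},
  {"gripper": -1,"travel": [0,0,0],"turn": [0,0,0.1]},
  {"gripper": -1,"travel": [0,0,0],"turn": [0,0,0.1]},
  {"gripper": -1,"travel": [0,0,0],"turn": [0,0,0.1]},
  {"gripper": -1,"travel": [0,0,0],"turn": [0,0,0.1]},
  {"gripper": -1,"travel": [0,0,0],"turn": [0,0,0.1]},
  {"gripper": -1,"travel": [0,0,0],"turn": [0,0,0.1]},
])

```text
t: 18.9
tcp_pos: [449.1, 221.5, 66.2]
tcp_rot: [-2.175, -2.267, 0.009]
force: [-6.6, -8.0, 11.3]
finger_gap: 0.127
grasp_force: 25.0
```

Run:
```python
from h import *
toolax(); c=snap('top','top1'); P=cloud(c)
Q=P[210:232,166:196].reshape(-1,3); Q=Q[(Q[:,2]>44)&(Q[:,2]<49.5)]; print(len(Q),np.percentile(Q,[2,50,98],axis=0).round(1)[:,:2].tolist())
cv2.imwrite('pics/crop2.png',cv2.resize(c['frame'][170:270,150:220],None,fx=5,fy=5))
```

```text
t 18.9 tcp [449.1 221.5  66.2] yang 2.4 tilt [-0.004 -0.004 -1.   ] q [ 0.41  0.12  2.13 -0.    0.9   0.37] gap 11.2 gf 24.998905167449266 F [-6.6 -8.  11.3] T [-1.33  1.14  0.04]
72 [[495.7, 194.5], [506.5, 208.1], [529.7, 244.7]]
```

View pics/crop2.png

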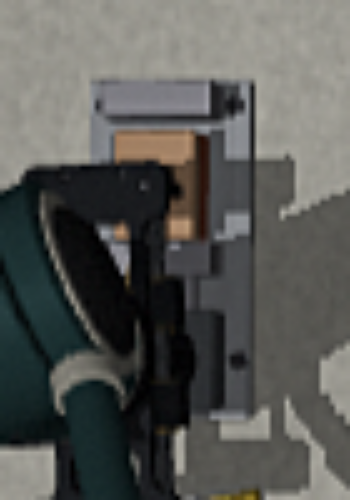

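The jaw has just reached the block, which still has about 7 mm to go to the backstop (about 0.9 rad).

play_rows([
  {"gripper": -1,"travel": [0,0,0],"turn": [0,0,0.1]},
  {"gripper": -1,"travel": [0,0,0],"turn": [0,0,0.1]},
  {"gripper": -1,"travel": [0,0,0],"turn": [0,0,0.1]},
  {"gripper": -1,"travel": [0,0,0],"turn": [0,0,0.1]},
  {"gripper": -1,"travel": [0,0,0],"turn": [0,0,0.1]},
  {"gripper": -1,"travel": [0,0,0],"turn": [0,0,0.1]},
])

```text
t: 19.55
tcp_pos: [448.0, 221.8, 66.2]
tcp_rot: [-2.748, -1.523, 0.011]
force: [-9.8, -6.7, 13.7]
finger_gap: 0.134
grasp_force: 25.0
```

Run:
```python
from h import *
toolax(); c=snap('top','top2'); P=cloud(c); f=c['frame'].astype(int)
# block visible x extent: pad-coloured
m=(f[...,2]>f[...,0]+25); m[:185]=0; m[235:]=0; m[:,:165]=0; m[:,205:]=0
for k in ('top1','top2'):
    c=load(k);P=cloud(c);f=c['frame'].astype(int); m=(f[...,2]>f[...,0]+25)&(P[...,2]>46)&(P[...,2]<60)&(abs(P[...,1]-222)<30)
    print(k,m.sum(),np.percentile(P[m][:,0],[0.5,50,99.5]))
```

```text
t 19.55 tcp [448.  221.8  66.2] yang -32.0 tilt [-0.006 -0.004 -1.   ] q [ 0.41  0.12  2.13 -0.    0.91  0.97] gap 11.8 gf 24.999225488863885 F [-9.8 -6.7 13.7] T [-1.05  1.74  0.08]
top1 202 [343.84793919 552.20857649 572.23102495]
top2 229 [344.27450666 555.30872856 574.7435912 ]
```

play_rows([
  {"gripper": -1,"travel": [-0.19,-0.12,-0.1],"turn": [0,0,0]},
  {"gripper": -1,"travel": [0,0,0],"turn": [0,0,0.08]},
  {"gripper": -1,"travel": [0,0,0],"turn": [0,0,0.08]},
  {"gripper": -1,"travel": [0,0,0],"turn": [0,0,0.08]},
])

```text
t: 20.0
tcp_pos: [447.4, 221.9, 66.3]
tcp_rot: [-2.91, -1.184, 0.005]
force: [-4.6, -1.1, 2.7]
finger_gap: 0.13
grasp_force: 25.0
```

```bash
cat >> h.py <<'E'
def step(k):
    toolax(); c=snap('top',k); P=cloud(c);f=c['frame'].astype(int); m=(f[...,2]>f[...,0]+25)&(P[...,2]>46)&(P[...,2]<60)&(abs(P[...,1]-222)<30)&(P[...,0]>500)
    print(k,m.sum(),np.percentile(P[m][:,0],[2,50,99.5]))
E
python3 -c "
from h import *
step('top3')"
```

```text
t 20.0 tcp [447.4 221.9  66.3] yang -45.7 tilt [-0.003 -0.001 -1.   ] q [0.41 0.11 2.13 0.   0.9  1.21] gap 11.4 gf 24.99839844647795 F [-4.6 -1.1  2.7] T [-0.26  0.8   0.06]
top3 285 [522.07795042 554.99671715 579.89854989]
```

play_rows([
  {"gripper": -1,"travel": [-0.06,-0.03,0],"turn": [0,0,0.05]},
  {"gripper": -1,"travel": [0,0,0],"turn": [0,0,0.05]},
])

```text
t: 20.25
tcp_pos: [447.2, 222.0, 66.3]
tcp_rot: [-2.964, -1.041, 0.003]
force: [-3.1, -1.2, 0.7]
finger_gap: 0.132
grasp_force: 25.0
```

```bash
python3 -c "
from h import *
toolax()"
```

```text
t 20.25 tcp [447.2 222.   66.3] yang -51.3 tilt [-0.002 -0.001 -1.   ] q [0.41 0.11 2.13 0.   0.9  1.31] gap 11.6 gf 24.999031336046755 F [-3.1 -1.2  0.7] T [-0.12  0.6   0.07]
```

play_rows([
  {"gripper": -1,"travel": [0,0,0],"turn": [0,0,0.05]},
  {"gripper": -1,"travel": [0,0,0],"turn": [0,0,0.05]},
])

```text
t: 20.45
tcp_pos: [447.1, 222.2, 66.3]
tcp_rot: [-3.012, -0.891, 0.003]
force: [-4.0, 0.9, 0.4]
finger_gap: 0.133
grasp_force: 25.0
```

```bash
python3 -c "
from h import *
step('top4')"
```

```text
t 20.45 tcp [447.1 222.2  66.3] yang -57.0 tilt [-0.002 -0.001 -1.   ] q [0.41 0.11 2.13 0.   0.9  1.41] gap 11.7 gf 24.99913074541837 F [-4.   0.9  0.4] T [-0.03  0.67  0.13]
top4 340 [522.83575223 550.39955446 580.4645856 ]
```

play_rows([
  {"gripper": -1,"travel": [0,0,0],"turn": [0,0,0.05]},
])

```text
t: 20.6
tcp_pos: [447.1, 222.2, 66.3]
tcp_rot: [-3.033, -0.818, 0.003]
force: [-4.3, 1.1, 0.3]
finger_gap: 0.137
grasp_force: 25.0
```

```bash
python3 -c "
from h import *
toolax()"
```

```text
t 20.6 tcp [447.1 222.2  66.3] yang -59.8 tilt [-0.002 -0.001 -1.   ] q [0.41 0.11 2.13 0.   0.9  1.45] gap 12.0 gf 24.998841541819274 F [-4.3  1.1  0.3] T [0.06 0.74 0.12]
```

play_rows([
  {"gripper": -1,"travel": [0,0,0],"turn": [0,0,0.05]},
])

```text
t: 20.7
tcp_pos: [447.0, 222.3, 66.3]
tcp_rot: [-3.052, -0.741, 0.003]
force: [-4.3, 0.9, 1.0]
finger_gap: 0.134
grasp_force: 25.0
```

```bash
python3 -c "
from h import *
step('top5')"
```

```text
t 20.7 tcp [447.  222.3  66.3] yang -62.7 tilt [-0.002 -0.001 -1.   ] q [0.41 0.11 2.13 0.   0.9  1.5 ] gap 11.8 gf 24.999123117886484 F [-4.3  0.9  1. ] T [0.09 0.88 0.14]
top5 346 [522.85948946 550.29973767 580.50843469]
```

The block is against the stop and the torque has levelled off at about 0.13 N m, so slip began at a total turn of about 2.0 rad. I'll turn about 0.55 rad more, in two parts.

play_rows([
  {"gripper": -1,"travel": [0,0,0],"turn": [0,0,0.07]},
  {"gripper": -1,"travel": [0,0,0],"turn": [0,0,0.07]},
  {"gripper": -1,"travel": [0,0,0],"turn": [0,0,0.07]},
  {"gripper": -1,"travel": [0,0,0],"turn": [0,0,0.07]},
])

```text
t: 21.15
tcp_pos: [446.9, 222.8, 66.3]
tcp_rot: [-3.125, -0.306, 0.004]
force: [-6.2, 3.6, 2.2]
finger_gap: 0.136
grasp_force: 25.0
```

```bash
python3 -c "
from h import *
toolax()"
```

```text
t 21.15 tcp [446.9 222.8  66.3] yang -78.8 tilt [-0.002 -0.001 -1.   ] q [0.41 0.11 2.13 0.   0.9  1.79] gap 12.0 gf 24.9985745921731 F [-6.2  3.6  2.2] T [0.51 1.03 0.17]
```

play_rows([
  {"gripper": -1,"travel": [0,0,0],"turn": [0,0,0.07]},
  {"gripper": -1,"travel": [0,0,0],"turn": [0,0,0.07]},
  {"gripper": -1,"travel": [0,0,0],"turn": [0,0,0.07]},
  {"gripper": -1,"travel": [0,0,0],"turn": [0,0,0.07]},
])

```text
t: 21.55
tcp_pos: [446.9, 223.3, 66.3]
tcp_rot: [-3.137, 0.133, 0.004]
force: [-5.9, 5.2, 0.5]
finger_gap: 0.133
grasp_force: 25.0
```

```bash
python3 -c "
from h import *
step('top6')
c=load('top6')
cv2.imwrite('pics/crop3.png',cv2.resize(c['frame'][170:270,150:220],None,fx=6,fy=6,interpolation=cv2.INTER_CUBIC))"
```

```text
t 21.55 tcp [446.9 223.3  66.3] yang -94.9 tilt [-0.003 -0.002 -1.   ] q [0.41 0.11 2.13 0.   0.9  2.07] gap 11.7 gf 24.998400751501322 F [-5.9  5.2  0.5] T [0.85 1.09 0.19]
top6 345 [522.72328979 550.58307288 580.28003556]
```

View pics/crop3.png

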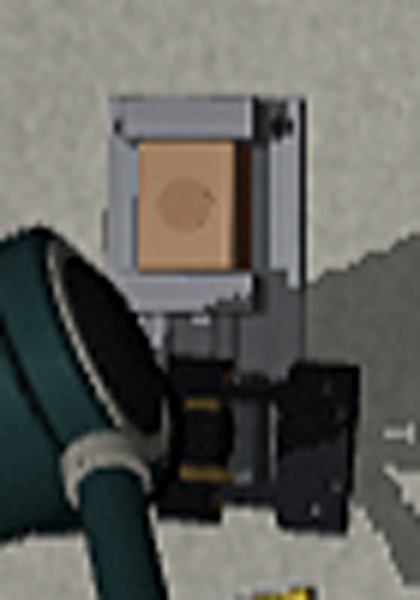

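The block is gripped squarely between stop and jaw, with about 0.6 to 0.7 rad of slip. Now I'll let go and lift.

play_rows([
  {"gripper": -0.2,"travel": [0,0,0],"turn": [0,0,0]},
  {"gripper": -0.2,"travel": [0,0,0],"turn": [0,0,0]},
  {"gripper": -0.2,"travel": [0,0,0],"turn": [0,0,0]},
  {"gripper": -0.2,"travel": [0,0,0],"turn": [0,0,0]},
  {"gripper": -0.2,"travel": [0,0,-1],"turn": [0,0,0]},
  {"gripper": -0.2,"travel": [0,0,-2],"turn": [0,0,0]},
  {"gripper": -0.2,"travel": [0,0,-3],"turn": [0,0,0]},
  {"gripper": -0.2,"travel": [0,0,-4],"turn": [0,0,0]},
  {"gripper": -0.2,"travel": [0,0,-3],"turn": [0,0,0]},
  {"gripper": -0.2,"travel": [0,0,0],"turn": [0,0,0]},
  {"gripper": -0.2,"travel": [0,0,0],"turn": [0,0,0]},
])

```text
t: 22.7
tcp_pos: [448.9, 222.4, 198.1]
tcp_rot: [-3.138, 0.132, -0.004]
force: [-0.3, -0.5, -0.3]
finger_gap: 0.398
grasp_force: 0.0
```

```bash
python3 -c "
from h import *
step('top7')
P=cloud(load('top7'))
Q=P[205:232,166:196].reshape(-1,3); Q=Q[(Q[:,2]>44)&(Q[:,2]<49.5)&(Q[:,0]>495)]; print('jaw',len(Q),np.percentile(Q,[2,50,98],axis=0).round(1)[:,:2].tolist())
m=(P[...,2]>78)&(P[...,2]<95)&(abs(P[...,0]-448)<28)&(abs(P[...,1]-222)<28)
print(m.sum(),cv2.minAreaRect(P[m][:,:2].astype(np.float32)))
"
```

```text
t 22.7 tcp [448.9 222.4 198.1] yang -94.8 tilt [ 0.003 -0.001 -1.   ] q [ 0.41 -0.04  2.02 -0.    1.16  2.07] gap 35.0 gf 0.0 F [-0.3 -0.5 -0.3] T [-0.02  0.14 -0.02]
top7 344 [522.66690609 550.16234899 580.3947588 ]
jaw 128 [[503.8, 196.2], [514.6, 224.0], [545.0, 249.9]]
0 ((0.0, 0.0), (0.0, 0.0), 0.0)
```

```bash
python3 -c "
from h import *
print(robot.finish_job())"
```

```text
the job is handed in; nothing more can be done
None
```

I handed the job in: the block is clamped pad up, square against the backstop, and the ratchet slipped about 0.7 rad (two to three clicks, estimated from knob turn and jaw travel). The knob is released, the arm is clear, I never went near the dish, pot or soap, and no verdict came back.

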